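# Sticker and weight a resawn board

## Task

Stack the resawn boards to dry flat: lay one sticker squarely across the bottom board directly above each bearer, lay the second board on the two stickers exactly over the bottom board, then take the two iron weights from behind the shelf's front rail and stand one on the top board over the middle of each sticker. Let go of everything and leave the screw jar and the offcut where they are.

Things in the scene. Friction and masses are not known exactly. Their poses are not given: they have to be found in the camera images.
- stack: Start of the stack, fixed: two dark wooden bearers (30 x 120 mm, 30 mm high) on the bench and the brown bottom board (260 x 58 x 16 mm) across them. Origin on the bench under the board's middle; x along the board, y across it. The bearers run along y, centre lines at x = -75 and +75 mm, and stand 31 mm out either side of the board. Top of the board 46 mm above the bench.
- board_c (a point): Centre of the second board, loose, flat on the bench: same wood and size as the bottom board (260 mm along its x, 58 mm along its y, 16 mm thick along z), about 170 g.
- sticker_a_c (a point): Centre of one sticker, a loose pale square stick 90 mm long (along its y), 19 x 19 mm in section, about 22 g, flat on the bench. The two stickers are alike and may be exchanged.
- sticker_b_c (a point): Centre of the other sticker, alike (90 mm along its y, 19 x 19 mm).
- weight_a_c (a point): Centre (half-way up) of one turned iron weight, about 0.6 kg, 65 mm high in all, standing on the shelf behind the rail: round foot 50 mm across and 33 mm high, thin neck, then a round knob 26 mm across, 41 to 65 mm above the underside, to lift it by. z is its upright axis; its underside is 32.5 mm below this point. The two weights are alike and may be exchanged.
- weight_b_c (a point): Centre (half-way up) of the other weight, alike, also on the shelf.
- shelf: Low fixed plywood shelf, open above. Origin on the bench under its middle; its front faces its own -x, y runs along it. Shelf board 120 mm deep, 300 mm long, its top 80 mm above the bench. Front retaining rail (x = -60 to -50 mm): top 30 mm above the shelf board. Thin back at x = 52 to 60 mm, 105 mm high; end cheeks 115 mm high. Its three things stand in a row about 80 mm apart.
- jar_c (a point): Bystander: centre of a clear screw jar with a flat steel lid, 55 mm across, 66 mm high, standing on the shelf beside the weights. Leave it alone.
- offcut_c (a point): Bystander: centre of an offcut of board 45 x 70 mm (its x, y), 19 mm thick, lying beside the stickers: broader and shorter than a sticker. Leave it alone.
Not all that is in view belongs to the job. Leave any black, green or turquoise look-alike of the part that bears sticker_a_c alone.

How it is judged:
At the end, for the whole second after the job is handed in: A sticker lies over each bearer (within 12 mm across it, 15 mm along it, 10 degrees), the second board flat on both (12 mm each way, 6 degrees of the bottom board), a weight upright on it over each bearer (20 mm along the board, 15 mm across); all released and at rest ((((x of sticker_a_c in the frame of stack between -0.087 and -0.063 m and y of sticker_a_c in the frame of stack between -0.015 and 0.015 m and z of sticker_a_c in the frame of stack between 0.0505 and 0.0605 m and angle between the y axis of sticker_a_c and the y axis of stack, either way round below 0.17 rad) and (x of sticker_b_c in the frame of stack between 0.063 and 0.087 m and y of sticker_b_c in the frame of stack between -0.015 and 0.015 m and z of sticker_b_c in the frame of stack between 0.0505 and 0.0605 m and angle between the y axis of sticker_b_c and the y axis of stack, either way round below 0.17 rad)) or ((x of sticker_b_c in the frame of stack between -0.087 and -0.063 m and y of sticker_b_c in the frame of stack between -0.015 and 0.015 m and z of sticker_b_c in the frame of stack between 0.0505 and 0.0605 m and angle between the y axis of sticker_b_c and the y axis of stack, either way round below 0.17 rad) and (x of sticker_a_c in the frame of stack between 0.063 and 0.087 m and y of sticker_a_c in the frame of stack between -0.015 and 0.015 m and z of sticker_a_c in the frame of stack between 0.0505 and 0.0605 m and angle between the y axis of sticker_a_c and the y axis of stack, either way round below 0.17 rad))) and x of board_c in the frame of stack between -0.012 and 0.012 m and y of board_c in the frame of stack between -0.012 and 0.012 m and z of board_c in the frame of stack between 0.068 and 0.078 m and angle between the x axis of board_c and the x axis of stack, either way round below 0.1 rad and (((x of weight_a_c in the frame of stack between -0.095 and -0.055 m and y of weight_a_c in the frame of stack between -0.015 and 0.015 m and z of weight_a_c in the frame of stack between 0.1075 and 0.1195 m and angle between weight_a_c's own z axis and vertical below 0.1 rad) and (x of weight_b_c in the frame of stack between 0.055 and 0.095 m and y of weight_b_c in the frame of stack between -0.015 and 0.015 m and z of weight_b_c in the frame of stack between 0.1075 and 0.1195 m and angle between weight_b_c's own z axis and vertical below 0.1 rad)) or ((x of weight_b_c in the frame of stack between -0.095 and -0.055 m and y of weight_b_c in the frame of stack between -0.015 and 0.015 m and z of weight_b_c in the frame of stack between 0.1075 and 0.1195 m and angle between weight_b_c's own z axis and vertical below 0.1 rad) and (x of weight_a_c in the frame of stack between 0.055 and 0.095 m and y of weight_a_c in the frame of stack between -0.015 and 0.015 m and z of weight_a_c in the frame of stack between 0.1075 and 0.1195 m and angle between weight_a_c's own z axis and vertical below 0.1 rad))) and linear speed of each of board, sticker_a, sticker_b, weight_a, weight_b below 0.02 m/s); the robot touches nothing.
It fails at once if the screw jar is moved more than 20 mm or tipped (distance of jar_c from where it was at the start of the episode above 0.02 m or angle between jar_c's own z axis and vertical above 0.3 rad).
It fails at once if the offcut is moved more than 20 mm or tipped (distance of offcut_c from where it was at the start of the episode above 0.02 m or angle between offcut_c's own z axis and vertical above 0.3 rad).
It also fails if it takes over 115 s, if anything falls off the work surface, if the arm or the gripper's body presses on something with over 40 N, if the wrist force passes 120 N, or if a joint passes its speed limit or range.

## Robot

A 6-joint arm with a two-finger parallel gripper is mounted at the origin on the work surface. World frame = base frame: x ahead of the robot, y to its left, z up, the work surface at z = 0. Lengths are in m, angles in rad, forces in N, time in s.
With the tool pointing down it reaches from about 0.3 to 0.875 m from the base axis. Payload 4.2 kg.
Tool frame: the origin (TCP) lies midway between the tips of the shut fingers; the grasp point (between the pads) lies 19 mm behind it; z points along the fingers, y is the line along which they close (so a half turn about z gives the same grasp; the last joint's range is limited). The gripper opens to 85 mm and grips with 20 to 120 N. Pads are 22 mm wide; open, the fingers measure 114 mm over their backs; the gripper's body (76 mm by 85 mm) begins 54 mm behind the grasp point. The pads swing forward as they close: fully open they stand 13 mm farther back than shut.
Start: joints at [1.224, 0.32, 1.565, -0, 1.257, -0.02], TCP at [0.185, 0.545, 0.231] pointing down, gripper open.
Joint ranges: [-3.11, 3.11], [-0.84, 2.01], [0.21, 2.61], [-1.34, 4.49], [0.05, 2.63], [-2.56, 2.56]. Speed limits (rad/s): [2.57, 2.57, 3.14, 3.14, 3.14, 3.14].

## Interface

Orientations are given as a unit quaternion [w, x, y, z].
In Python, from rig import state, grab_frame, finish_job gives the robot as it stands. The module is installed in compiled form; this text tells all that it offers.
- The arm moves only by the tool play_rows, never from a script. Its argument "deltas" is a list of rows, each a list of 7 numbers: the shift along the world's x, y, z in mm, then the turn, a rotation vector about the world's x, y, z in degrees, then the opening in per cent of the stroke, from 0 (shut) to 100 (fully open). A call has 1 to 12 rows; each row shifts and turns the commanded pose from where the row before left it; what a row does not reach is not made up. A row lasts 1/12 s, in which the tool goes at most 41.7 mm and 7.16 degrees, less where a joint would pass 70% of its speed; a pose out of reach is approached as far as the arm can. A call is refused whole if a number of a shift passes 41.7 or a number of a turn 7.16, either way. A call with a gripper value outside its range is refused whole. The fingers move at their own pace and stop on an object; the grip force is fixed at half the most. Time passes only in rows, so rows that do not move let the fingers close. It gives the time, the measured TCP pose, the force, the opening and the grip force at its end, in the units of the state.
- state(): the state, without advancing time (a new reading comes with each control period).
- grab_frame(name): name is "scene" or "side" or "wrist"; returns a dict with "img" (480x640x3 uint8, red, green, blue), "intrinsics" (3x3 intrinsics, pixels), "rvec" (rotation vector, rad) and "tvec" (3), from world to camera coordinates, as OpenCV has them; the wrist camera has in their place "hand_eye" (4x4, takes a point from camera to tool coordinates, whose origin is the TCP and whose axes are the flange's). Camera axes: x right, y down, z forward; pixel columns grow to the right and rows downward; lengths in m; the calibration is good to about 2 mm. A picture is of the moment at which its call begins: read the wrist's pose just before it. There is no depth.
- finish_job(): hands the job in; it is judged then, once.
The state is a dict: "time_s": time; "joint_pos": joint angles; "joint_velocities": joint speeds; "joint_efforts": joint torques, N m; "tool_pos": TCP position; "tcp_rot": TCP orientation; "ft_force": force on the tool from outside, world axes, zero at the start; "wrist_torque": the same for the moment, N m; "opening": finger opening in m; "finger_force": force on a finger pad.
Only numpy, scipy, OpenCV 4.12 (cv2) and the standard library are available. Lean on these libraries where they do the work, as an engineer would, in place of code of your own. Each camera call takes 0.05 s, during which the arm holds its last target. There are 200 camera calls.

## Working session

There is one attempt and no reset: what is moved stays moved. The work goes in short steps, Python scripts to look and compute and a tool call to move; the robot and the scene stay as the last step left them, time stands still between calls to the robot, and variables do not carry over. Pictures are saved under pics/ and viewed, at most 14 in all, crops included, and the job is handed in when it is done.

Besides the shell and the picture viewer there is one more tool, called after "Request:" by a JSON object that holds its "fn" and its "kwargs", one argument or row to a line. play_rows: Moves the arm, as the interface text tells. Its arguments: {"type":"object","properties":{"deltas":{"type":"array","items":{"type":"array","items":{"type":"number"}}}},"required":["deltas"]}

```bash
mkdir -p pics; cat > h.py <<'E'
import numpy as np, cv2, pickle
from rig import state, grab_frame, finish_job
def snap(name,fn):
    s=state(); f=grab_frame(name); f['state']=s
    cv2.imwrite(f'pics/{fn}.png',f['img'][:,:,::-1]); pickle.dump(f,open(f'pics/{fn}.pkl','wb')); return f
def load(fn): return pickle.load(open(f'pics/{fn}.pkl','rb'))
def pose(f):  # cam->world R,t
    if 'hand_eye' in f:
        s=f['state']; w,x,y,z=s['tcp_rot']
        from scipy.spatial.transform import Rotation as Ro
        T=np.eye(4);T[:3,:3]=Ro.from_quat([x,y,z,w]).as_matrix();T[:3,3]=s['tool_pos']
        T=T@np.array(f['hand_eye']); return T[:3,:3],T[:3,3]
    R=cv2.Rodrigues(np.array(f['rvec'],float))[0]; return R.T,-R.T@np.array(f['tvec'],float).ravel()
def ray(f,px,z):
    R,t=pose(f); K=np.array(f['intrinsics'])
    out=[]
    for u,v in np.atleast_2d(px):
        d=R@np.linalg.inv(K)@[u,v,1]; out.append(t+d*(z-t[2])/d[2])
    return np.array(out)
def proj(f,P):
    R,t=pose(f); K=np.array(f['intrinsics']); c=(np.atleast_2d(P)-t)@R; q=c@K.T; return q[:,:2]/q[:,2:]
def crop(fn,out,x0,y0,x1,y1,s):
    im=cv2.imread(f'pics/{fn}.png')[y0:y1,x0:x1]; cv2.imwrite(f'pics/{out}.png',cv2.resize(im,None,fx=s,fy=s,interpolation=cv2.INTER_CUBIC))
E
python3 -c "
from h import *
for n in ['scene','side','wrist']:
    f=snap(n,n+'0'); R,t=pose(f); print(n,t.round(3),R[:,2].round(2))
print(state())
a=cv2.imread('pics/scene0.png')
"
```

```text
scene [1.287 0.536 0.846] [-0.6  -0.46 -0.65]
side [ 0.261 -0.68   0.888] [ 0.28  0.62 -0.74]
wrist [0.105 0.571 0.373] [ 0.3  -0.1  -0.95]
{'time_s': 0.15, 'joint_pos': array([ 1.22400857e+00,  3.20166005e-01,  1.56539491e+00,  7.45848820e-07,
        1.25742290e+00, -1.99909122e-02]), 'joint_velocities': array([-3.33410636e-05, -3.15481784e-03, -3.07066705e-03,  6.38325291e-04,
       -3.17903506e-04,  2.14152205e-03]), 'joint_efforts': array([ 7.48753610e-05, -4.15849972e+01, -2.34343278e+01, -1.94136845e-06,
        6.07481226e-03, -3.86489219e-06]), 'tool_pos': array([0.18445199, 0.54422872, 0.23066488]), 'tcp_rot': array([-1.27196481e-04,  1.62672372e-01,  9.86679895e-01, -6.83849207e-04]), 'ft_force': array([-0.35399664, -1.02367911, -0.43756074]), 'wrist_torque': array([-0.0027649 ,  0.00855034, -0.02361935]), 'finger_force': 0.0, 'opening': 0.08544965544025199}
```

View pics/scene0.png

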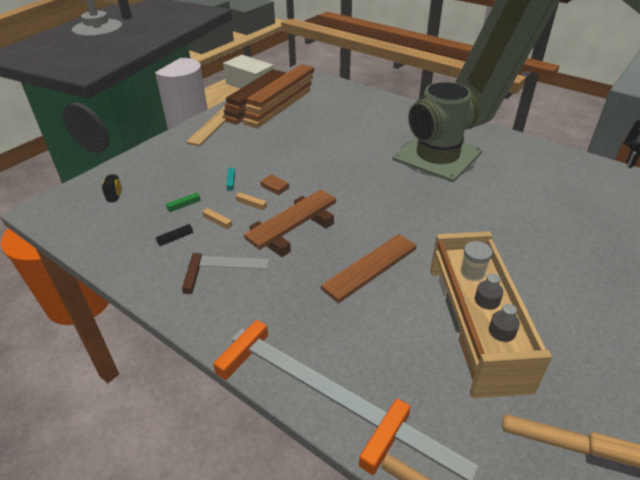

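View pics/side0.png

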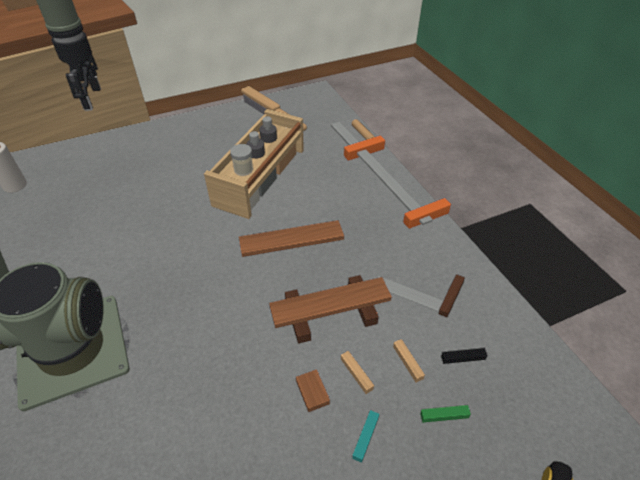

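The side picture shows the pale stickers at (357,371) and (408,360). The green (445,413), turquoise (366,436) and black (464,355) sticks are look-alikes, and the brown offcut is at (313,390). The two pale ones fit the description. The enlarged crops should confirm this and give corner pixels.

```bash
python3 -c "
from h import *
crop('side0','side0a',235,210,435,420,2.85)
crop('side0','side0b',200,105,320,225,5)
"
```

```text
(no output)
```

View pics/side0a.png

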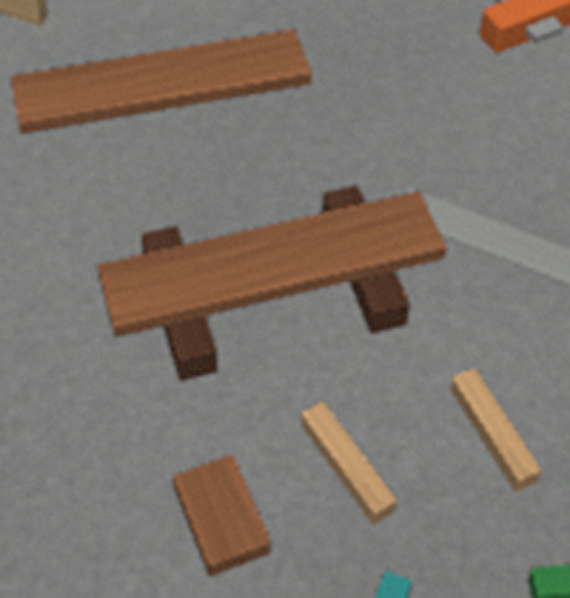

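View pics/side0b.png

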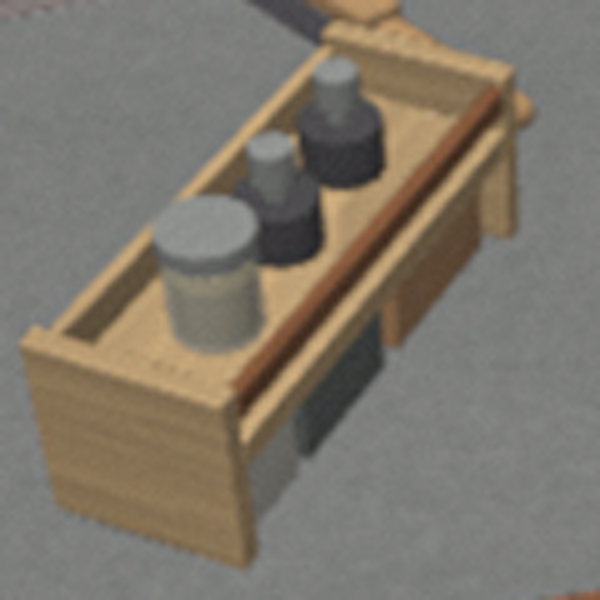

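The crops confirm two plain pale square sticks. The offcut is broader, and the weights are the two dark knobs next to the lidded jar. Now I'll work out the positions.

```bash
cat > m.py <<'E'
from h import *
f=load('side0'); g=load('scene0')
A=lambda l:np.array(l)/2.85+[235,210]
B=lambda l:np.array(l)/5+[200,105]
def rect(n,c,z):
    w=ray(f,c,z)[:,:2]; (cx,cy),(a,b),t=cv2.minAreaRect((w*1000).astype(np.float32))
    m=w.mean(0); e=(w[1]-w[0]+w[2]-w[3]); ang=np.degrees(np.arctan2(e[1],e[0]))
    print(n,'c',m.round(4),'edge01 ang',round(ang,1),'sizes',[round(np.linalg.norm(w[i]-w[(i+1)%4]),4) for i in range(4)])
    return m
rect('bottom',A([(98,265),(420,193),(444,247),(114,325)]),.046)
rect('board',A([(12,76),(297,30),(310,75),(20,122)]),.016)
rect('stA',A([(302,409),(321,402),(395,503),(375,513)]),.019)
rect('stB',A([(453,377),(473,370),(539,473),(518,480)]),.019)
rect('offcut',A([(175,475),(233,457),(269,546),(211,564)]),.019)
w=ray(f,B([(271,146),(335,72)]),.145);print('weights',w.round(4))
print('jar',ray(f,B([(207,232)]),.146).round(4))
print('cheek tops',ray(f,B([(25,335),(235,405),(325,30),(513,75)]),.115).round(4))
for p in w: print(proj(g,p))
E
python3 m.py
```

```text
bottom c [ 0.5328 -0.1373] edge01 ang -8.6 sizes [np.float64(0.2576), np.float64(0.0539), np.float64(0.2561), np.float64(0.0552)]
board c [0.5367 0.0984] edge01 ang -11.6 sizes [np.float64(0.2587), np.float64(0.057), np.float64(0.2552), np.float64(0.0554)]
stA c [ 0.5167 -0.2948] edge01 ang 0.5 sizes [np.float64(0.0149), np.float64(0.0903), np.float64(0.0158), np.float64(0.0915)]
stB c [ 0.6233 -0.3158] edge01 ang -4.3 sizes [np.float64(0.0163), np.float64(0.0889), np.float64(0.016), np.float64(0.0883)]
offcut c [ 0.421  -0.2955] edge01 ang -5.9 sizes [np.float64(0.0421), np.float64(0.0687), np.float64(0.0402), np.float64(0.0682)]
weights [[0.5451 0.3717 0.145 ]
 [0.6004 0.4238 0.145 ]]
jar [[0.4903 0.3122 0.146 ]]
cheek tops [[0.3887 0.3093 0.115 ]
 [0.4688 0.2136 0.115 ]
 [0.6238 0.5122 0.115 ]
 [0.7062 0.4233 0.115 ]]
[[490.56604446 274.60740857]]
[[505.73578016 304.58964909]]
```

Request:
{"fn": "play_rows", "kwargs": {
  "deltas": [
    [31,-41,6,0,0,-6.7,100],
    [31,-41,6,0,0,-6.7,100],
    [31,-41,6,0,0,-6.7,100],
    [31,-41,6,0,0,-6.7,100],
    [31,-41,6,0,0,-6.7,100],
    [31,-41,6,0,0,-6.7,100],
    [31,-41,6,0,0,-6.7,100],
    [31,-41,6,0,0,-6.7,100],
    [31,-41,6,0,0,-6.7,100],
    [31,-41,6,0,0,-6.7,100],
    [31,-41,6,0,0,-6.7,100],
    [31,-41,6,0,0,-6.7,100]
  ]
}}

```text
time_s: 1.15
tool_pos: [0.4847, 0.1465, 0.2895]
tcp_rot: [-0.0, 0.763, 0.646, -0.0]
ft_force: [0.1, 0.7, 0.1]
opening: 0.0852
finger_force: 0.0
```

Request:
{"fn": "play_rows", "kwargs": {
  "deltas": [
    [0,-41,0,0,0,0,60],
    [0,-41,0,0,0,0,60],
    [0,-41,0,0,0,0,60],
    [0,-41,0,0,0,0,60],
    [0,-41,0,0,0,0,60],
    [0,-20,0,0,0,0,60],
    [0,0,0,0,0,0,60],
    [0,0,0,0,0,0,60]
  ]
}}

```text
time_s: 1.82
tool_pos: [0.4838, -0.0773, 0.289]
tcp_rot: [-0.0, 0.762, 0.648, -0.0]
ft_force: [0.7, -0.3, -0.6]
opening: 0.0511
finger_force: 0.0
```

```bash
python3 -c "
from h import *
f=snap('wrist','w1'); R,t=pose(f); print(t.round(3),R[:,2].round(2)); s=state();print(s['joint_pos'].round(2))
for n,p in dict(bot=(.533,-.137,.046),A=(.517,-.295,.019),B=(.623,-.316,.019)).items(): print(n,proj(f,p))
"
```

```text
[0.496 0.004 0.431] [-0.05 -0.31 -0.95]
[-0.18  0.15  1.65  0.    1.35 -0.02]
bot [[373.01627102 240.21467141]]
A [[371.91638891 342.17167864]]
B [[449.72024035 344.50727213]]
```

View pics/w1.png

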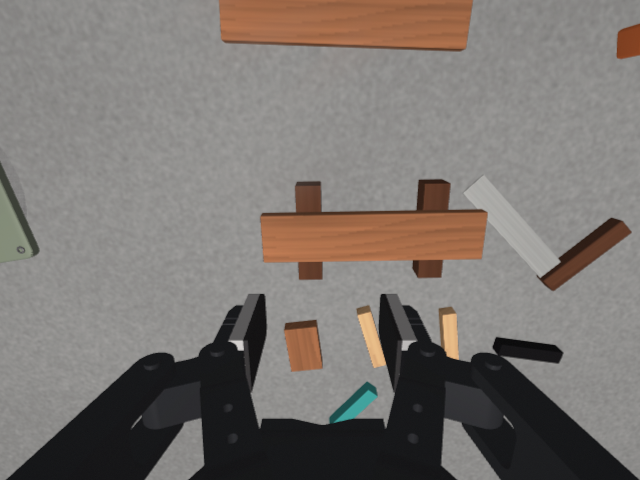

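The wrist view shows the bottom board with its centre near (374,236), within about 4 px of the prediction. The gripper partly hides the stickers at (371,337) and (449,333), so I'll move to look at them unhidden.

Request:
{"fn": "play_rows", "kwargs": {
  "deltas": [
    [13,-29,0,0,0,0,60],
    [13,-29,0,0,0,0,60],
    [13,-29,0,0,0,0,60],
    [13,-29,0,0,0,0,60],
    [13,-29,0,0,0,0,60],
    [13,-29,0,0,0,0,60],
    [0,0,0,0,0,0,60],
    [0,0,0,0,0,0,60]
  ]
}}

```text
time_s: 2.53
tool_pos: [0.5628, -0.2499, 0.2882]
tcp_rot: [-0.001, 0.761, 0.649, -0.0]
ft_force: [-0.4, -0.9, -0.2]
opening: 0.0514
finger_force: 0.0
```

```bash
python3 -c "
from h import *
f=snap('wrist','w2'); print(state()['tool_pos'],state()['joint_pos'].round(2))
crop('w2','w2c',150,20,490,270,2.35)
"
```

```text
[ 0.56239542 -0.24906985  0.28866059] [-0.44  0.36  1.36  0.    1.42 -0.28]
```

View pics/w2c.png

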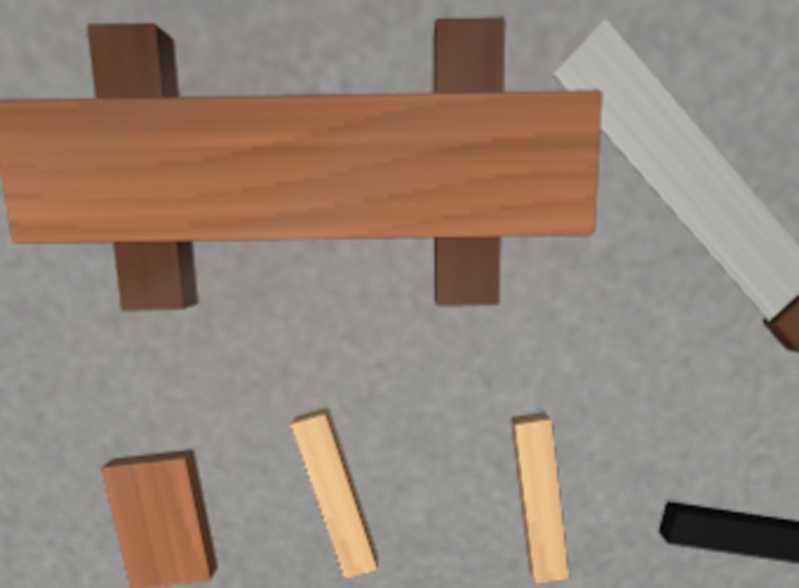

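```bash
cat > m2.py <<'E'
from h import *
f=load('w2'); A=lambda l:np.array(l)/2.35+[150,20]
def rect(n,c,z):
    w=ray(f,A(c),z)[:,:2]; m=w.mean(0); an=lambda e:round(float(np.degrees(np.arctan2(e[1],e[0]))),1)
    print(n,m.round(4),'ang x',an(w[1]-w[0]+w[2]-w[3]),'y',an(w[0]-w[3]+w[1]-w[2]),[round(float(np.linalg.norm(w[i]-w[(i+1)%4])),4) for i in range(4)])
    return m
rect('bottom',[(-1,100),(601,91),(595,235),(12,243)],.046)
l=rect('bearL',[(89,25),(154,24),(183,308),(121,310)],.03)
r=rect('bearR',[(436,20),(504,18),(498,304),(436,304)],.03)
d=r-l; print('mid',(l+r)/2,np.degrees(np.arctan2(d[1],d[0])),np.linalg.norm(d))
rect('A',[(292,423),(326,414),(377,568),(343,577)],.019)
rect('B',[(513,420),(551,418),(568,578),(533,583)],.019)
E
python3 m2.py
```

```text
bottom [ 0.5344 -0.1351] ang x -8.3 y 80.2 [0.2542, 0.0575, 0.2592, 0.0576]
bearL [ 0.4592 -0.124 ] ang x -7.8 y 81.6 [0.0279, 0.1187, 0.0296, 0.1192]
bearR [ 0.6072 -0.1454] ang x -8.3 y 81.7 [0.0291, 0.119, 0.0294, 0.1183]
mid [ 0.53318802 -0.13471817] -8.215018991347431 0.1495195889082488
A [ 0.5177 -0.2925] ang x 6.4 y 97.1 [0.0181, 0.0881, 0.0193, 0.0885]
B [ 0.6245 -0.3119] ang x -3.1 y 90.1 [0.0193, 0.0894, 0.0191, 0.0914]
```

Request:
{"fn": "play_rows", "kwargs": {
  "deltas": [
    [-5.6,-5.5,-28,0,0,2,60],
    [-5.6,-5.5,-28,0,0,2,60],
    [-5.6,-5.5,-28,0,0,2,60],
    [-5.6,-5.5,-28,0,0,2,60],
    [-5.6,-5.5,-28,0,0,2,60],
    [-5.6,-5.5,-28,0,0,2,60],
    [-5.6,-5.5,-28,0,0,2,60],
    [-5.6,-5.5,-28,0,0,2,60],
    [0,0,0,0,0,0,55],
    [0,0,0,0,0,0,55],
    [0,0,0,0,0,0,55]
  ]
}}

```text
time_s: 3.5
tool_pos: [0.5188, -0.2939, 0.0673]
tcp_rot: [0.001, 0.663, 0.748, 0.0]
ft_force: [-0.4, 0.5, 0.1]
opening: 0.047
finger_force: 0.0
```

Request:
{"fn": "play_rows", "kwargs": {
  "deltas": [
    [-1,1,-20,0,0,0,55],
    [0,0,-20,0,0,0,55],
    [0,0,-15,0,0,0,55],
    [0,0,-6,0,0,0,55],
    [0,0,0,0,0,0,55],
    [0,0,0,0,0,0,0],
    [0,0,0,0,0,0,0],
    [0,0,0,0,0,0,0],
    [0,0,0,0,0,0,0],
    [0,0,0,0,0,0,0]
  ]
}}

```text
time_s: 4.33
tool_pos: [0.5176, -0.2941, 0.0063]
tcp_rot: [0.002, 0.663, 0.748, 0.001]
ft_force: [-0.5, 1.2, 6.7]
opening: 0.0173
finger_force: 61.5
```

Request:
{"fn": "play_rows", "kwargs": {
  "deltas": [
    [0,0,30,0,0,0,0],
    [0,0,35,0,0,0,0],
    [-4,10,35,0,0,0,0],
    [-7,20,0,0,0,-2.5,0],
    [-8,23,0,0,0,-2.5,0],
    [-8,23,0,0,0,-2.5,0],
    [-8,23,0,0,0,-2.5,0],
    [-8,23,0,0,0,-2.5,0],
    [-8,23,0,0,0,-2.5,0],
    [-7,20,0,0,0,0,0],
    [-1,5,0,0,0,0,0],
    [0,0,0,0,0,0,0]
  ]
}}

```text
time_s: 5.33
tool_pos: [0.4571, -0.1227, 0.1049]
tcp_rot: [0.0, 0.755, 0.656, 0.0]
ft_force: [-0.0, 0.7, 0.3]
opening: 0.0172
finger_force: 60.7
```

Request:
{"fn": "play_rows", "kwargs": {
  "deltas": [
    [0,0,0,0,0,0,0],
    [0,0,0,0,0,0,0]
  ]
}}

```text
time_s: 5.5
tool_pos: [0.4582, -0.1245, 0.1046]
tcp_rot: [0.001, 0.756, 0.655, 0.0]
ft_force: [0.3, -1.1, -0.4]
opening: 0.0173
finger_force: 60.7
```

Request:
{"fn": "play_rows", "kwargs": {
  "deltas": [
    [0.5,0.3,-25,0,0,0,0],
    [0,0,-15,0,0,0,0],
    [0,0,-8,0,0,0,0],
    [0,0,-3.5,0,0,0,0],
    [0,0,0,0,0,0,0],
    [0,0,0,0,0,0,0]
  ]
}}

```text
time_s: 6.0
tool_pos: [0.4585, -0.124, 0.0531]
tcp_rot: [0.001, 0.756, 0.655, 0.0]
ft_force: [-0.1, 0.5, -0.2]
opening: 0.0175
finger_force: 60.7
```

Request:
{"fn": "play_rows", "kwargs": {
  "deltas": [
    [0,0,0,0,0,0,50],
    [0,0,0,0,0,0,50],
    [0,0,0,0,0,0,50],
    [0,0,0,0,0,0,50],
    [0,0,15,0,0,0,50],
    [0,0,35,0,0,0,50],
    [10,-11,10,0,0,0,50],
    [20,-23,0,0,0,1,50],
    [30,-34,0,0,0,2,50],
    [30,-34,0,0,0,2,50],
    [30,-34,0,0,0,2,50],
    [30,-34,0,0,0,0.5,50]
  ]
}}

```text
time_s: 7.0
tool_pos: [0.5991, -0.2837, 0.113]
tcp_rot: [0.0, 0.71, 0.704, 0.0]
ft_force: [0.7, 1.0, 0.2]
opening: 0.0425
finger_force: 0.0
```

Request:
{"fn": "play_rows", "kwargs": {
  "deltas": [
    [15.8,-19,-30,0,0,0,55],
    [0,0,-20,0,0,0,55],
    [0,0,0,0,0,0,55],
    [0,0,0,0,0,0,55]
  ]
}}

```text
time_s: 7.33
tool_pos: [0.6127, -0.3006, 0.0613]
tcp_rot: [-0.002, 0.711, 0.703, -0.001]
ft_force: [0.1, 0.5, -0.0]
opening: 0.0472
finger_force: 0.0
```

Some of the shift was limited, so I need about +11.5, -12.5 more.

Request:
{"fn": "play_rows", "kwargs": {
  "deltas": [
    [6,-6,0,0,0,0,55],
    [5.5,-6,0,0,0,0,55],
    [0,0,-15,0,0,0,55],
    [0,0,-15,0,0,0,55],
    [0,0,-15,0,0,0,55],
    [0,0,-9.5,0,0,0,55],
    [0,0,0,0,0,0,55],
    [0,0,0,0,0,0,55]
  ]
}}

```text
time_s: 8.0
tool_pos: [0.6259, -0.3134, 0.0091]
tcp_rot: [0.001, 0.711, 0.703, 0.0]
ft_force: [0.8, 0.6, -0.2]
opening: 0.047
finger_force: 0.0
```

Request:
{"fn": "play_rows", "kwargs": {
  "deltas": [
    [0,0,0,0,0,0,0],
    [0,0,0,0,0,0,0],
    [0,0,0,0,0,0,0],
    [0,0,0,0,0,0,0],
    [0,0,0,0,0,0,0]
  ]
}}

```text
time_s: 8.42
tool_pos: [0.6263, -0.3137, 0.01]
tcp_rot: [0.001, 0.711, 0.703, 0.0]
ft_force: [0.4, -0.0, 5.6]
opening: 0.0172
finger_force: 61.1
```

Request:
{"fn": "play_rows", "kwargs": {
  "deltas": [
    [0,0,30,0,0,0,0],
    [0,0,35,0,0,0,0],
    [0,10,35,0,0,0,0],
    [-2,20,0,0,0,-1,0],
    [-3,25,0,0,0,-1.6,0],
    [-3,25,0,0,0,-2,0],
    [-3,25,0,0,0,-2,0],
    [-3,25,0,0,0,-1,0],
    [-3,25,0,0,0,0,0],
    [-2,13,0,0,0,0,0],
    [0,0,0,0,0,0,0],
    [0,0,0,0,0,0,0]
  ]
}}

```text
time_s: 9.42
tool_pos: [0.6066, -0.1453, 0.1085]
tcp_rot: [0.0, 0.756, 0.655, -0.0]
ft_force: [-0.0, -0.3, 0.3]
opening: 0.0172
finger_force: 60.4
```

Request:
{"fn": "play_rows", "kwargs": {
  "deltas": [
    [0,0,0,0,0,0,0],
    [0,0,0,0,0,0,0]
  ]
}}

```text
time_s: 9.58
tool_pos: [0.6067, -0.1466, 0.1083]
tcp_rot: [0.0, 0.756, 0.654, 0.0]
ft_force: [0.3, 0.2, 0.5]
opening: 0.017
finger_force: 60.4
```

Request:
{"fn": "play_rows", "kwargs": {
  "deltas": [
    [0.5,0.5,-25,0,0,0,0],
    [0,0,-15,0,0,0,0],
    [0,0,-8,0,0,0,0],
    [0,0,-4,0,0,0,0],
    [0,0,0,0,0,0,0],
    [0,0,0,0,0,0,0]
  ]
}}

```text
time_s: 10.08
tool_pos: [0.6074, -0.1455, 0.0568]
tcp_rot: [0.001, 0.756, 0.654, 0.0]
ft_force: [-0.1, -0.8, -0.3]
opening: 0.0171
finger_force: 60.4
```

Request:
{"fn": "play_rows", "kwargs": {
  "deltas": [
    [0,0,-1.5,0,0,0,0],
    [0,0,0,0,0,0,50],
    [0,0,0,0,0,0,50],
    [0,0,0,0,0,0,50],
    [0,0,0,0,0,0,50],
    [0,0,15,0,0,0,50],
    [0,0,35,0,0,0,50],
    [-10,10,35,0,0,0,50],
    [-15,17,35,0,0,0,50],
    [-20,25,35,0,0,0,50],
    [-20,25,35,0,0,0,50],
    [-10,20,30,0,0,0,50]
  ]
}}

```text
time_s: 11.08
tool_pos: [0.5347, -0.0528, 0.2679]
tcp_rot: [-0.0, 0.756, 0.654, -0.0]
ft_force: [1.6, -0.9, -0.0]
opening: 0.0425
finger_force: 0.0
```

Request:
{"fn": "play_rows", "kwargs": {
  "deltas": [
    [0,10,0,0,0,0,100],
    [0,0,0,0,0,0,100],
    [0,0,0,0,0,0,100]
  ]
}}

```text
time_s: 11.33
tool_pos: [0.5365, -0.0437, 0.2658]
tcp_rot: [0.0, 0.756, 0.655, -0.0]
ft_force: [0.6, -0.2, -0.2]
opening: 0.0771
finger_force: 0.0
```

```bash
python3 -c "
from h import *
f=snap('wrist','w3'); print(state()['tool_pos'],state()['joint_pos'].round(2))
crop('w3','w3c',150,100,490,350,2.35)
"
```

```text
[ 0.5364128  -0.04415529  0.26497962] [-0.1   0.24  1.59 -0.    1.31  0.04]
```

Request:
{"fn": "play_rows", "kwargs": {
  "deltas": [
    [0,30,0,0,0,0,100],
    [0,35,0,0,0,0,100],
    [0,35,0,0,0,0,100],
    [0,35,0,0,0,0,100],
    [0,35,0,0,0,0,100],
    [0,30,0,0,0,0,100],
    [0,0,0,0,0,0,100],
    [0,0,0,0,0,0,100]
  ]
}}

```text
time_s: 12.05
tool_pos: [0.5367, 0.1565, 0.2641]
tcp_rot: [-0.0, 0.755, 0.655, -0.002]
ft_force: [-0.9, 0.6, -0.6]
opening: 0.0856
finger_force: 0.0
```

```bash
python3 -c "
from h import *
f=snap('wrist','w4'); print(state()['tool_pos'],state()['joint_pos'].round(2))
a=cv2.imread('pics/w3c.png'); crop('w4','w4c',120,80,520,300,2); b=cv2.imread('pics/w4c.png')
cv2.imwrite('pics/w34.png',b)
"
```

```text
[0.53676171 0.15547398 0.26442716] [ 0.26  0.28  1.54 -0.    1.33  0.41]
```

View pics/w3c.png

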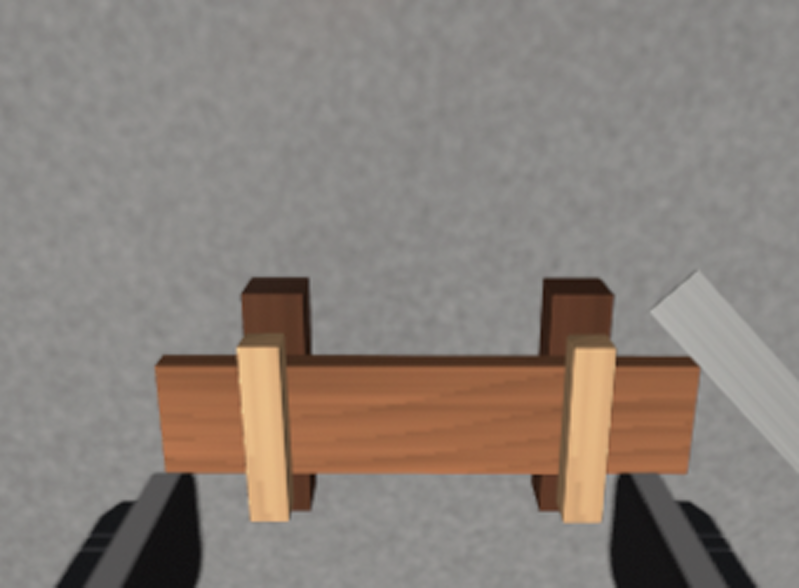

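View pics/w4c.png

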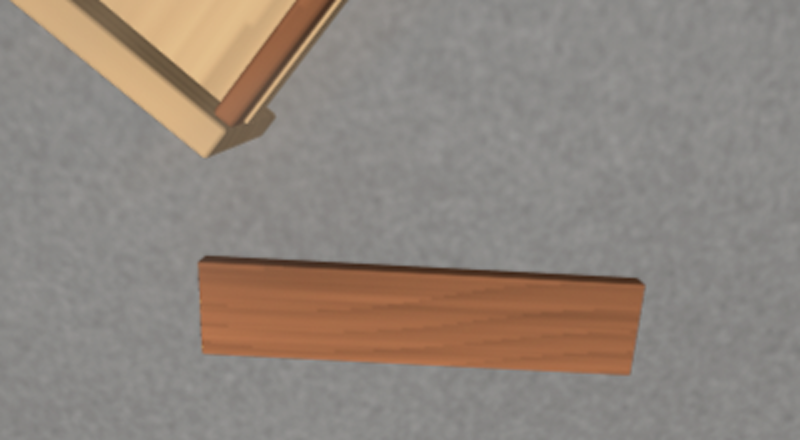

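Both stickers lie square across the board over the bearers: left (265,430), right (588,430). The second board's top corners are (199,262), (644,284), (630,375) and (202,354).

```bash
cat > m3.py <<'E'
from h import *
def rect(f,n,c,z):
    w=ray(f,c,z)[:,:2]; m=w.mean(0); an=lambda e:round(float(np.degrees(np.arctan2(e[1],e[0]))),1)
    print(n,m.round(4),'ang x',an(w[1]-w[0]+w[2]-w[3]),'y',an(w[0]-w[3]+w[1]-w[2]),[round(float(np.linalg.norm(w[i]-w[(i+1)%4])),4) for i in range(4)])
    return m
if __name__=='__main__':
    f=load('w3'); A=lambda l:np.array(l)/2.35+[150,100]
    b=rect(f,'bottom',A([(157,366),(698,366),(689,473),(165,472)]),.046)
    t=-8.3*np.pi/180; R=np.array([[np.cos(t),np.sin(t)],[-np.sin(t),np.cos(t)]])
    for n,c in dict(L=[(238,347),(281,346),(290,520),(250,521)],R=[(568,347),(615,347),(603,521),(563,521)]).items():
        m=rect(f,n,A(c),.065); print('  in stack mm',(R@(m-b)*1000).round(1))
    g=load('w4'); B=lambda l:np.array(l)/2+[120,80]
    rect(g,'board',B([(199,262),(644,284),(630,375),(202,354)]),.016)
E
python3 m3.py
```

```text
bottom [ 0.5337 -0.1341] ang x -8.2 y 82.2 [0.256, 0.057, 0.2595, 0.0564]
L [ 0.4591 -0.1227] ang x -6.6 y 81.9 [0.0192, 0.0889, 0.0192, 0.0889]
  in stack mm [-75.5   0.5]
R [ 0.6064 -0.1439] ang x -8.1 y 83.4 [0.0209, 0.0889, 0.0192, 0.089]
  in stack mm [73.4  0.8]
board [0.5365 0.1028] ang x -11.0 y 79.1 [0.2573, 0.0574, 0.2587, 0.0571]
```

Request:
{"fn": "play_rows", "kwargs": {
  "deltas": [
    [0,-4.5,-10,0,0,6.7,100],
    [0,-4.5,-10,0,0,6.7,100],
    [0,-4.5,-10,0,0,6.7,100],
    [0,-4.5,-10,0,0,6.7,100],
    [0,-4.5,-10,0,0,6.7,100],
    [0,-4.5,-10,0,0,6.7,100],
    [0,-4.5,-10,0,0,6.7,100],
    [0,-4.5,-10,0,0,6.7,100],
    [0,-4.5,-10,0,0,6.7,100],
    [0,-4.5,-10,0,0,6.7,100],
    [0,-4.5,-10,0,0,6.7,100],
    [0,-4.5,-10,0,0,6.7,100]
  ]
}}

```text
time_s: 13.1
tool_pos: [0.5366, 0.0997, 0.1451]
tcp_rot: [-0.001, 0.153, 0.988, -0.0]
ft_force: [-0.4, -0.5, 0.4]
opening: 0.0856
finger_force: 0.0
```

Request:
{"fn": "play_rows", "kwargs": {
  "deltas": [
    [0,0,-30,0,0,6.7,100],
    [0,0,-30,0,0,0,100],
    [0,0,-20,0,0,0,100],
    [0,0,0,0,0,0,100],
    [0,0,0,0,0,0,100]
  ]
}}

```text
time_s: 13.52
tool_pos: [0.5362, 0.1005, 0.0653]
tcp_rot: [-0.001, 0.098, 0.995, -0.001]
ft_force: [0.7, -0.2, 0.0]
opening: 0.0854
finger_force: 0.0
```

Request:
{"fn": "play_rows", "kwargs": {
  "deltas": [
    [0,1,-25,0,0,0,100],
    [0,0,-20,0,0,0,100],
    [0,0,-14,0,0,0,100],
    [0,0,-6,0,0,0,100],
    [0,0,0,0,0,0,100],
    [0,0,0,0,0,0,0],
    [0,0,0,0,0,0,0],
    [0,0,0,0,0,0,0],
    [0,0,0,0,0,0,0],
    [0,0,0,0,0,0,0]
  ]
}}

```text
time_s: 14.35
tool_pos: [0.5381, 0.1033, 0.0032]
tcp_rot: [0.002, 0.097, 0.995, 0.0]
ft_force: [-1.4, -0.3, 5.8]
opening: 0.0559
finger_force: 64.0
```

Request:
{"fn": "play_rows", "kwargs": {
  "deltas": [
    [0,0,25,0,0,0,0],
    [0,0,35,0,0,0,0],
    [0,0,40,0,0,0,0],
    [0,-15,15,0,0,0,0],
    [0,-28,0,0,0,0.5,0],
    [-1,-32,0,0,0,0.5,0],
    [-1,-32,0,0,0,0.5,0],
    [-1,-32,0,0,0,0.5,0],
    [-1,-32,0,0,0,0.5,0],
    [0,-30,0,0,0,0.4,0],
    [0,-24,0,0,0,0,0],
    [0,-12.5,0,0,0,0,0]
  ]
}}

```text
time_s: 15.35
tool_pos: [0.5326, -0.137, 0.1169]
tcp_rot: [0.001, 0.073, 0.997, -0.0]
ft_force: [0.7, 1.6, -2.6]
opening: 0.0562
finger_force: 65.6
```

Request:
{"fn": "play_rows", "kwargs": {
  "deltas": [
    [0,0,0,0,0,0,0],
    [0,0,0,0,0,0,0],
    [0,0,0,0,0,0,0]
  ]
}}

```text
time_s: 15.6
tool_pos: [0.5326, -0.1332, 0.1163]
tcp_rot: [-0.0, 0.071, 0.997, 0.0]
ft_force: [-0.2, 0.7, -2.1]
opening: 0.0563
finger_force: 65.6
```

Request:
{"fn": "play_rows", "kwargs": {
  "deltas": [
    [1,-1,-20,0,0,0,0],
    [0,0,-15,0,0,0,0],
    [0,0,-7,0,0,0,0],
    [0,0,-3.5,0,0,0,0],
    [0,0,0,0,0,0,0],
    [0,0,0,0,0,0,0]
  ]
}}

```text
time_s: 16.1
tool_pos: [0.5342, -0.1349, 0.0713]
tcp_rot: [0.0, 0.071, 0.997, 0.0]
ft_force: [0.1, -0.5, -2.7]
opening: 0.056
finger_force: 65.5
```

```bash
python3 -c "
from h import *
f=snap('side','s1'); print(state()['tool_pos'],state()['ft_force'])
crop('s1','s1c',240,230,420,365,4)
"
```

```text
[ 0.53441311 -0.13511084  0.07153819] [-0.28711784 -0.74582115 -2.93272223]
```

View pics/s1c.png

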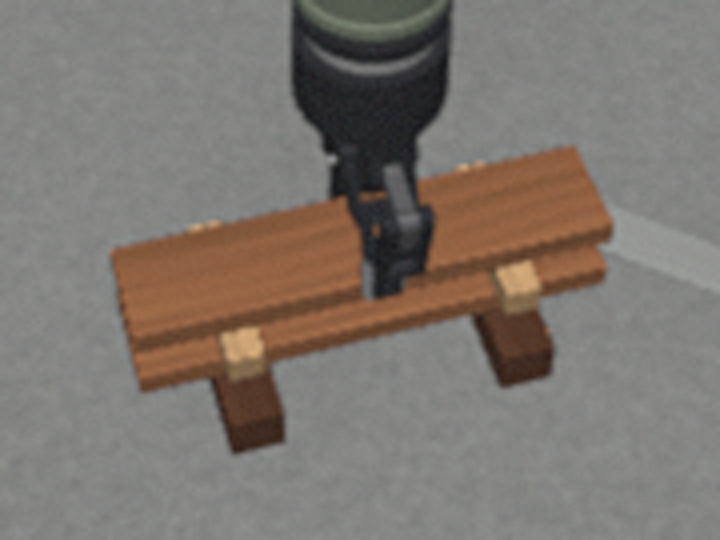

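The board sits level over the stickers, with their ends at (243,350) and (518,287), and lined up with the bottom board. I'll lower the last bit and release.

Request:
{"fn": "play_rows", "kwargs": {
  "deltas": [
    [0,0,-1.5,0,0,0,0],
    [0,0,-1,0,0,0,0],
    [0,0,0,0,0,0,0],
    [0,0,0,0,0,0,0]
  ]
}}

```text
time_s: 16.48
tool_pos: [0.5338, -0.1354, 0.0684]
tcp_rot: [0.0, 0.072, 0.997, 0.0]
ft_force: [-0.6, 0.1, -2.6]
opening: 0.0564
finger_force: 65.6
```

Request:
{"fn": "play_rows", "kwargs": {
  "deltas": [
    [0,0,-0.8,0,0,0,0],
    [0,0,-0.7,0,0,0,0],
    [0,0,0,0,0,0,0]
  ]
}}

```text
time_s: 16.73
tool_pos: [0.5339, -0.1354, 0.0682]
tcp_rot: [0.0, 0.072, 0.997, -0.0]
ft_force: [-1.9, -0.0, 7.9]
opening: 0.0563
finger_force: 66.6
```

Request:
{"fn": "play_rows", "kwargs": {
  "deltas": [
    [0,0,0,0,0,0,100],
    [0,0,0,0,0,0,100],
    [0,0,0,0,0,0,100],
    [0,0,0,0,0,0,100],
    [0,0,0,0,0,0,100],
    [0,0,15,0,0,0,100],
    [0,0,35,0,0,0,100],
    [0,0,40,0,0,0,100],
    [0,0,40,0,0,0,100],
    [0,10,40,0,0,0,100],
    [0,20,40,0,0,4,100],
    [-2,35,15,0,0,5,100]
  ]
}}

```text
time_s: 17.73
tool_pos: [0.534, -0.0735, 0.2947]
tcp_rot: [0.005, -0.007, 1.0, -0.001]
ft_force: [1.9, 0.2, -0.0]
opening: 0.0853
finger_force: 0.0
```

Request:
{"fn": "play_rows", "kwargs": {
  "deltas": [
    [-3,39,0,0,0,4.5,100],
    [-3,39,0,0,0,4.5,100],
    [-3,39,0,0,0,4.5,100],
    [-3,39,0,0,0,4.5,100],
    [-3,39,0,0,0,4.5,100],
    [-3,39,0,0,0,4.5,100],
    [-3,39,0,0,0,4.5,100],
    [-3,39,0,0,0,4.5,100],
    [-3,39,0,0,0,4.5,100],
    [-3,39,0,0,0,2,100],
    [0,0,0,0,0,0,100],
    [0,0,0,0,0,0,100]
  ]
}}

```text
time_s: 18.73
tool_pos: [0.5012, 0.32, 0.2882]
tcp_rot: [-0.001, -0.37, 0.929, -0.0]
ft_force: [-0.6, -1.1, -0.1]
opening: 0.0855
finger_force: 0.0
```

```bash
python3 -c "
from h import *
f=snap('wrist','w5'); print(state()['tool_pos'],state()['tcp_rot'],state()['joint_pos'].round(2))
print(proj(f,[(.545,.372,.145),(.600,.424,.145)]))
snap('side','s2')
"
```

```text
[0.50143452 0.31857013 0.28845207] [-6.10732460e-04 -3.69308214e-01  9.29306688e-01 -3.87073823e-04] [ 0.55  0.32  1.42 -0.    1.4  -1.78]
[[329.40853076 293.64017653]
 [328.73422717 362.82052122]]
```

View pics/w5.png

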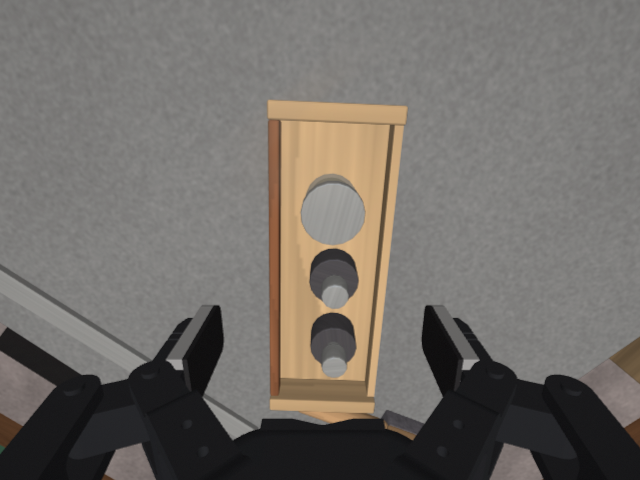

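The knob tops are at (335,296) and (334.5,367), beside the jar lid at (333,213).

```bash
python3 -c "
from h import *
f=load('w5')
print(ray(f,[(335,296),(334.5,367)],.145).round(4), ray(f,[(333,213)],.146).round(4))
c=ray(f,[(268,101),(407,107),(374,411),(271,409)],.115); print(c.round(4))
"
```

```text
[[0.5432 0.3774 0.145 ]
 [0.5997 0.4315 0.145 ]] [[0.4882 0.3215 0.146 ]]
[[0.4612 0.2205 0.115 ]
 [0.3838 0.3089 0.115 ]
 [0.6289 0.5243 0.115 ]
 [0.7077 0.4369 0.115 ]]
```

Request:
{"fn": "play_rows", "kwargs": {
  "deltas": [
    [7,9.5,0,0,0,0,60],
    [7,9.5,0,0,0,0,60],
    [7,9.5,0,0,0,0,60],
    [7,10,0,0,0,0,60],
    [7,10,-20,0,0,0,60],
    [7,10,-30,0,0,0,60],
    [0,0,-40,0,0,0,60],
    [0,0,-20,0,0,0,60],
    [0,0,0,0,0,0,60],
    [0,0,0,0,0,0,60]
  ]
}}

```text
time_s: 19.67
tool_pos: [0.5441, 0.3751, 0.1787]
tcp_rot: [-0.001, -0.368, 0.93, -0.0]
ft_force: [0.9, 0.2, 0.6]
opening: 0.0516
finger_force: 0.0
```

```bash
python3 -c "
from h import *
f=snap('side','s3'); print(state()['tool_pos'],state()['opening']);
a=[]
crop('s3','s3c',205,85,315,200,5)
"
```

```text
[0.54488855 0.3759897  0.18059978] 0.05099895896413304
```

View pics/s3c.png

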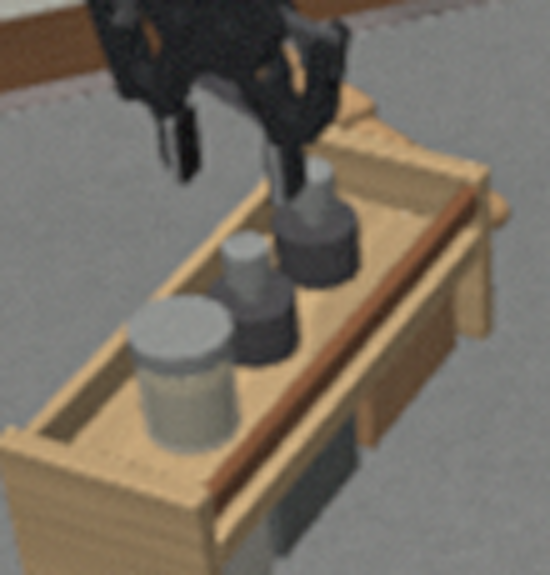

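The fingers straddle the middle weight, with the tip midpoint (235,190) above the knob at (245,240). I'll descend and grip.

Request:
{"fn": "play_rows", "kwargs": {
  "deltas": [
    [-0.5,1,-20,0,0,0,60],
    [0,0,-20,0,0,0,60],
    [0,0,-15,0,0,0,60],
    [0,0,-6,0,0,0,60],
    [0,0,0,0,0,0,60],
    [0,0,0,0,0,0,0],
    [0,0,0,0,0,0,0],
    [0,0,0,0,0,0,0],
    [0,0,0,0,0,0,0],
    [0,0,0,0,0,0,0]
  ]
}}

```text
time_s: 20.55
tool_pos: [0.5446, 0.3782, 0.1204]
tcp_rot: [0.002, -0.369, 0.93, 0.0]
ft_force: [1.7, -2.3, 6.5]
opening: 0.0241
finger_force: 58.6
```

Request:
{"fn": "play_rows", "kwargs": {
  "deltas": [
    [0,0,20,0,0,0,0],
    [0,0,35,0,0,0,0],
    [0,0,35,0,0,0,0],
    [-3,-15,10,0,0,0,0],
    [-5,-28,0,0,0,-3.5,0],
    [-6,-36,0,0,0,-4.5,0],
    [-6,-36,0,0,0,-4.5,0],
    [-6,-36,0,0,0,-4.5,0],
    [-6,-36,0,0,0,-4.5,0],
    [-6,-36,0,0,0,-4.5,0],
    [-6,-36,0,0,0,-4.5,0],
    [-6,-36,0,0,0,-4.5,0]
  ]
}}

```text
time_s: 21.55
tool_pos: [0.4912, 0.0809, 0.2168]
tcp_rot: [-0.001, -0.07, 0.998, -0.0]
ft_force: [1.3, 0.3, -6.4]
opening: 0.0242
finger_force: 60.0
```

Request:
{"fn": "play_rows", "kwargs": {
  "deltas": [
    [-6,-36,0,0,0,-4.5,0],
    [-6,-36,0,0,0,-4.5,0],
    [-6,-36,0,0,0,-4.5,0],
    [-6,-36,0,0,0,-3,0],
    [-6,-30,0,0,0,0,0],
    [-5,-20,0,0,0,0,0],
    [0,-10,0,0,0,0,0],
    [0,0,0,0,0,0,0],
    [0,0,0,0,0,0,0],
    [0,0,0,0,0,0,0]
  ]
}}

```text
time_s: 22.38
tool_pos: [0.458, -0.1202, 0.2176]
tcp_rot: [-0.0, 0.071, 0.997, 0.001]
ft_force: [0.4, 0.7, -6.2]
opening: 0.0241
finger_force: 60.2
```

Request:
{"fn": "play_rows", "kwargs": {
  "deltas": [
    [0.5,-4,-30,0,0,0,0],
    [0,0,-30,0,0,0,0],
    [0,0,-20,0,0,0,0],
    [0,0,-8,0,0,0,0],
    [0,0,-4,0,0,0,0],
    [0,0,0,0,0,0,0],
    [0,0,0,0,0,0,0]
  ]
}}

```text
time_s: 22.97
tool_pos: [0.4599, -0.125, 0.1271]
tcp_rot: [0.001, 0.071, 0.997, -0.0]
ft_force: [1.0, -0.3, -5.8]
opening: 0.0242
finger_force: 60.1
```

Request:
{"fn": "play_rows", "kwargs": {
  "deltas": [
    [0,0,-1.5,0,0,0,0],
    [0,0,0,0,0,0,0],
    [0,0,0,0,0,0,0]
  ]
}}

```text
time_s: 23.22
tool_pos: [0.4592, -0.1253, 0.1253]
tcp_rot: [0.001, 0.072, 0.997, -0.0]
ft_force: [-0.6, -0.3, -6.5]
opening: 0.024
finger_force: 60.1
```

Request:
{"fn": "play_rows", "kwargs": {
  "deltas": [
    [0,0,-1.5,0,0,0,0],
    [0,0,-1.5,0,0,0,0],
    [0,0,0,0,0,0,0]
  ]
}}

```text
time_s: 23.47
tool_pos: [0.4589, -0.1253, 0.1216]
tcp_rot: [0.0, 0.072, 0.997, -0.0]
ft_force: [0.2, -0.4, -6.4]
opening: 0.0241
finger_force: 60.6
```

Request:
{"fn": "play_rows", "kwargs": {
  "deltas": [
    [0,0,-1,0,0,0,0],
    [0,0,0,0,0,0,0]
  ]
}}

```text
time_s: 23.63
tool_pos: [0.459, -0.1254, 0.1214]
tcp_rot: [0.0, 0.072, 0.997, -0.0]
ft_force: [-3.0, -0.6, 3.2]
opening: 0.0242
finger_force: 61.3
```

Request:
{"fn": "play_rows", "kwargs": {
  "deltas": [
    [0,0,0,0,0,0,60],
    [0,0,0,0,0,0,60],
    [0,0,0,0,0,0,60],
    [0,0,0,0,0,0,60],
    [0,0,20,0,0,0,60],
    [0,0,35,0,0,0,60],
    [0,10,35,0,0,0,60],
    [5,25,20,0,0,4,60],
    [10,36,0,0,0,4,60],
    [10,36,0,0,0,4,60],
    [10,36,0,0,0,4,60],
    [10,36,0,0,0,4,60]
  ]
}}

```text
time_s: 24.63
tool_pos: [0.5041, 0.0555, 0.2309]
tcp_rot: [0.001, -0.104, 0.995, 0.0]
ft_force: [0.8, -0.4, -0.2]
opening: 0.0512
finger_force: 0.0
```

Request:
{"fn": "play_rows", "kwargs": {
  "deltas": [
    [10,36,0,0,0,4,60],
    [10,36,0,0,0,4,60],
    [10,36,0,0,0,4,60],
    [10,36,0,0,0,4,60],
    [10,36,0,0,0,4,60],
    [10,36,0,0,0,4,60],
    [10,36,0,0,0,4,60],
    [10,36,0,0,0,4,60],
    [10,36,0,0,0,3.6,60],
    [0,0,0,0,0,0,60],
    [0,0,0,0,0,0,60]
  ]
}}

```text
time_s: 25.55
tool_pos: [0.5936, 0.3796, 0.229]
tcp_rot: [-0.001, -0.403, 0.915, -0.0]
ft_force: [-0.4, -0.1, -0.3]
opening: 0.0513
finger_force: 0.0
```

```bash
python3 -c "
from h import *
f=snap('wrist','w6'); print(state()['tool_pos'],proj(f,[.6,.431,.145])); crop('w6','w6c',150,60,490,480,1.4)
"
```

```text
[0.59350526 0.37805931 0.22958563] [[362.04130566 300.88699036]]
```

Request:
{"fn": "play_rows", "kwargs": {
  "deltas": [
    [1,13,0,0,0,-2,60],
    [2,20,0,0,0,-2.2,60],
    [3,20,0,0,0,0,60],
    [0,0,-30,0,0,0,60],
    [0,0,-20,0,0,0,60],
    [0,0,0,0,0,0,60],
    [0,0,0,0,0,0,60]
  ]
}}

```text
time_s: 26.18
tool_pos: [0.5994, 0.4291, 0.18]
tcp_rot: [-0.001, -0.367, 0.93, -0.0]
ft_force: [1.0, -0.5, 1.2]
opening: 0.0511
finger_force: 0.0
```

```bash
python3 -c "
from h import *
f=snap('side','s4'); print(state()['tool_pos'],state()['tcp_rot']); crop('s4','s4c',205,70,315,195,4.5)
"
```

```text
[0.60020749 0.42976042 0.18176574] [ 4.21054213e-04 -3.67243970e-01  9.30124554e-01  5.64095158e-05]
```

View pics/s4c.png

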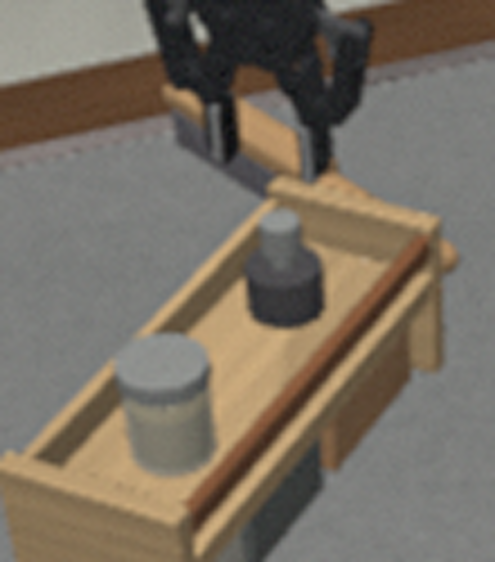

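The jar is undisturbed, and the fingers straddle the second weight's knob at (281,222).

Request:
{"fn": "play_rows", "kwargs": {
  "deltas": [
    [0,1,-20,0,0,0,60],
    [0,0,-20,0,0,0,60],
    [0,0,-15,0,0,0,60],
    [0,0,-6,0,0,0,60],
    [0,0,0,0,0,0,60],
    [0,0,0,0,0,0,0],
    [0,0,0,0,0,0,0],
    [0,0,0,0,0,0,0],
    [0,0,0,0,0,0,0],
    [0,0,0,0,0,0,0]
  ]
}}

```text
time_s: 27.07
tool_pos: [0.601, 0.4321, 0.122]
tcp_rot: [0.002, -0.368, 0.93, 0.0]
ft_force: [0.2, -1.6, 5.9]
opening: 0.0243
finger_force: 58.7
```

Request:
{"fn": "play_rows", "kwargs": {
  "deltas": [
    [0,0,20,0,0,0,0],
    [0,0,35,0,0,0,0],
    [0,0,35,0,0,0,0],
    [0,-15,10,0,0,0,0],
    [0,-28,0,0,0,-3.5,0],
    [0,-36,0,0,0,-4,0],
    [0,-36,0,0,0,-4,0],
    [0,-36,0,0,0,-4,0],
    [0,-36,0,0,0,-4,0],
    [0,-36,0,0,0,-4,0],
    [0,-36,0,0,0,-4,0],
    [0,-36,0,0,0,-4,0]
  ]
}}

```text
time_s: 28.07
tool_pos: [0.5982, 0.1345, 0.218]
tcp_rot: [-0.002, -0.1, 0.995, -0.0]
ft_force: [0.3, -0.7, -4.7]
opening: 0.024
finger_force: 59.7
```

Request:
{"fn": "play_rows", "kwargs": {
  "deltas": [
    [0,-36,0,0,0,-4,0],
    [0,-36,0,0,0,-4,0],
    [1,-36,0,0,0,-4,0],
    [1,-36,0,0,0,-4,0],
    [1,-36,0,0,0,-4,0],
    [1,-36,0,0,0,0,0],
    [1,-30,0,0,0,0,0],
    [1,-20,0,0,0,0,0],
    [0,-10,0,0,0,0,0],
    [0,0,0,0,0,0,0],
    [0,0,0,0,0,0,0],
    [0,0,0,0,0,0,0]
  ]
}}

```text
time_s: 29.07
tool_pos: [0.6053, -0.1378, 0.219]
tcp_rot: [-0.001, 0.072, 0.997, 0.001]
ft_force: [0.1, -0.0, -5.0]
opening: 0.0238
finger_force: 59.8
```

Request:
{"fn": "play_rows", "kwargs": {
  "deltas": [
    [1,-4,-30,0,0,0,0],
    [1,-4,-30,0,0,0,0],
    [0,0,-20,0,0,0,0],
    [0,0,-8,0,0,0,0],
    [0,0,-4,0,0,0,0],
    [0,0,0,0,0,0,0],
    [0,0,0,0,0,0,0]
  ]
}}

```text
time_s: 29.65
tool_pos: [0.6088, -0.1468, 0.129]
tcp_rot: [0.001, 0.072, 0.997, -0.0]
ft_force: [0.1, 0.6, -4.6]
opening: 0.0243
finger_force: 59.9
```

Request:
{"fn": "play_rows", "kwargs": {
  "deltas": [
    [0,0,-1.5,0,0,0,0],
    [0,0,0,0,0,0,0],
    [0,0,0,0,0,0,0]
  ]
}}

```text
time_s: 29.9
tool_pos: [0.6082, -0.1473, 0.127]
tcp_rot: [0.001, 0.073, 0.997, -0.0]
ft_force: [-0.1, -0.0, -4.0]
opening: 0.0241
finger_force: 59.9
```

Request:
{"fn": "play_rows", "kwargs": {
  "deltas": [
    [0,0,-1.5,0,0,0,0],
    [0,0,-1.2,0,0,0,0],
    [0,0,0,0,0,0,0]
  ]
}}

```text
time_s: 30.15
tool_pos: [0.6076, -0.1472, 0.1232]
tcp_rot: [-0.0, 0.073, 0.997, 0.0]
ft_force: [-1.0, -0.1, -4.5]
opening: 0.024
finger_force: 59.9
```

Request:
{"fn": "play_rows", "kwargs": {
  "deltas": [
    [0,0,-1,0,0,0,0],
    [0,0,0,0,0,0,0]
  ]
}}

```text
time_s: 30.32
tool_pos: [0.6078, -0.1473, 0.1231]
tcp_rot: [0.0, 0.073, 0.997, -0.0]
ft_force: [-1.7, 0.4, 0.3]
opening: 0.0243
finger_force: 60.7
```

Request:
{"fn": "play_rows", "kwargs": {
  "deltas": [
    [0,0,-0.5,0,0,0,0],
    [0,0,0,0,0,0,60],
    [0,0,0,0,0,0,60],
    [0,0,0,0,0,0,60],
    [0,0,0,0,0,0,60],
    [0,0,20,0,0,0,60],
    [0,0,35,0,0,0,60],
    [0,0,40,0,0,0,60],
    [-20,20,40,0,0,0,60],
    [-35,20,40,0,0,0,60],
    [-35,15,20,0,0,0,100],
    [-35,0,0,0,0,0,100]
  ]
}}

```text
time_s: 31.32
tool_pos: [0.4975, -0.0995, 0.3042]
tcp_rot: [0.005, 0.072, 0.997, -0.0]
ft_force: [-0.1, -0.3, 0.8]
opening: 0.0736
finger_force: 0.0
```

Request:
{"fn": "play_rows", "kwargs": {
  "deltas": [
    [-35,0,0,0,0,0,100],
    [-35,0,0,0,0,0,100],
    [0,0,0,0,0,0,100],
    [0,0,0,0,0,0,100],
    [0,0,0,0,0,0,100]
  ]
}}

```text
time_s: 31.73
tool_pos: [0.4269, -0.1011, 0.3001]
tcp_rot: [0.001, 0.073, 0.997, -0.0]
ft_force: [-0.3, 0.7, -0.1]
opening: 0.0857
finger_force: 0.0
```

```bash
python3 -c "
from h import *
f=snap('wrist','w7'); print(state()['tool_pos'])
t=np.radians(-8.3); X=lambda x:(.5335+x*np.cos(t),-.135+x*np.sin(t))
for x in(-.075,.075): print('pred',proj(f,[(*X(x),.146)]))
g=snap('side','s5'); crop('s5','s5c',240,200,420,365,2)
for x in(-.075,.075): print('pred side',proj(g,[(*X(x),.146)]))
a=cv2.imread('pics/w7.png'); b=cv2.imread('pics/s5.png')[205:365,240:420]
c=np.zeros((600,800,3),np.uint8); c[:480,:640]=a; c=np.hstack([cv2.resize(a,(400,300)),cv2.resize(b,(338,300))]); 
cv2.imwrite('pics/end.png',np.vstack([cv2.resize(a[:, :],(400,300)) if 0 else np.hstack([cv2.resize(b,(600,533))])]))
"
```

```text
[ 0.42727628 -0.10115776  0.29979754]
pred [[302.01874355 256.3204534 ]]
pred [[304.61789224 389.14738729]]
pred side [[294.98444691 277.60736451]]
pred side [[366.62404844 261.66665271]]
```

View pics/w7.png

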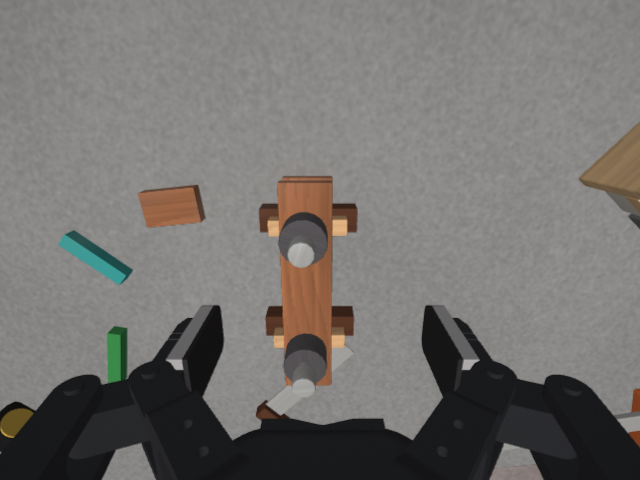

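View pics/end.png

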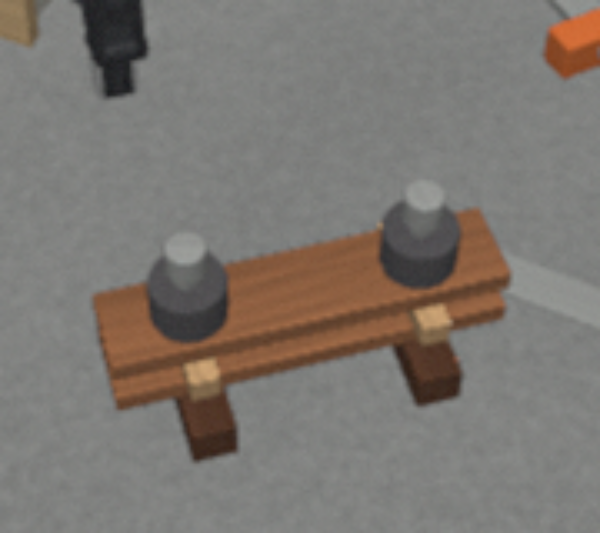

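Both knobs are within about 2 px of where they should be in both views: wrist (301,255) and (303,387), side (295,279) and (367,263). The board is flat and the stickers are over the bearers, so I'm handing it in.

```bash
python3 -c "
from h import *
print(finish_job())"
```

```text
the job is handed in; nothing more can be done
None
```

The stack is built and handed in at about 32 s on the robot clock: both stickers over the bearers, the second board flat on them, a weight standing over each sticker, and the jar and offcut not touched; the interface gave no verdict.

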